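# Knock sweets out of the sweet machine into the dish

## Task

Fetch some sweets: stand the small ceramic dish on the desk under the mouth of the sweet machine's chute, then take the mallet by its handle and, with a brisk blow of its head on the steel pin (do not push the pin with the gripper or shove the machine), knock the pin fully down so that all three sweets slide into the dish. Stand the mallet back on its cork pad on its head, as it was, and leave the dish with the sweets upright under the mouth and the pencil cup, eraser, sharpener and glue bottle where they are.

Things in the scene. Friction and masses are not known exactly. Their poses are not given: they have to be found in the camera images.
- machine: Sweet machine, fixed: plywood base 140 x 150 x 12 mm with a white chute and a 44 mm square tower, 180 mm tall, holding a steel pin. Origin on the desk, 10 mm in front of the base's centre; x to the back, y left, z up. Chute centred at y = -35 mm, slopes down 30 degrees to -x, from x = +70 to its mouth at x = -100 mm (base front: x = -60); 56 mm wide, walls 28 mm high. Tower at x = -35, y = +45 mm.
- mouth (a point): Middle of the chute floor's lower edge (top face), 90 mm above the desk; underside there 83 mm up, so the dish goes under it from the front. Axes as the machine's. Once the pin is down the sweets slide out by themselves within about 1 s and land 20 to 70 mm in front (-x) of this edge; a dish centred about 35 mm in front of it catches them.
- pin_top (a point): Middle of the flat top of the steel pin's cap (28 mm diameter, 12 mm thick, on a 16 mm stem), at x = -35, y = +45 mm in the machine frame. It moves with the pin: 230 mm above the desk when up, 206 mm when fully down. The pin carries the gate blade that stands across the chute and drops below its floor when the pin is down.
- pin (a joint): How far the pin is down, m: 0 up, 0.024 fully down. Sprung pin in a gripping collar: it takes about 12 N at first and 15 N at the end to drive it, and the collar holds it wherever a blow leaves it, so several blows may be used. The gate clears the sweets only near the end of the travel. A brisk blow moves the pin at over 0.06 m/s; a slow push does not count.
- dish: Straight-sided round white ceramic dish, 124 mm outer diameter, 42 mm tall, wall 8 mm thick, inner floor 7 mm above its underside, 0.36 kg. Origin: centre of its underside; z up. Its wall can be pinched from above.
- mallet: Wooden mallet standing on its head: head an upright cylinder 46 mm in diameter, 70 mm tall; handle 16 mm wide, 20 mm tall, level, from x = -23 to x = -137 mm, its axis 35 mm above the head's lower face. About 0.22 kg, centre of mass near x = -8 mm. Origin: centre of the head's lower face; the handle points along its -x.
- pad: Cork pad 110 x 110 x 3 mm fixed on the desk, where the mallet stands. Origin: centre of its underside.
- sweet1: Chunky amber boiled sweet, 22 x 26 x 16 mm, 15 g, the lowest of three in the chute, against the gate. Origin: centre of its underside.
- sweet2: The same, second of three.
- sweet3: The same, uppermost of three.
- pencil_cup: Bystander: matte black pencil cup, 80 mm diameter, 100 mm tall, with pencils to about 185 mm. Origin: centre of its underside.
- eraser: Bystander: pink eraser 45 x 22 x 13 mm. Origin: centre of its underside.
- sharpener: Bystander: chrome pencil sharpener 30 x 22 x 16 mm. Origin: centre of its underside.
- glue: Bystander: white glue bottle 28 mm diameter, 85 mm tall. Origin: centre of its underside.
Mind the look-alikes: they are no part of the job. What is meant by the dish is not orange, and is the smaller of those in its own colour.

How it is judged:
By the outcome, as a careful person would: the job done as asked, in the order asked, and still so for the second after the job is handed in, with the robot touching nothing.
It also fails if it takes over 54 s, if anything falls off the work surface, if the arm or the gripper's body presses on something with over 40 N, if the wrist force passes 120 N, or if a joint passes its speed limit or range.

## Robot

A 6-joint arm with a two-finger parallel gripper is mounted at the origin on the work surface. World frame = base frame: x ahead of the robot, y to its left, z up, the work surface at z = 0. Lengths are in m, angles in rad, forces in N, time in s.
With the tool pointing down it reaches from about 0.425 to 0.95 m from the base axis. Payload 3.5 kg.
Tool frame: the origin (TCP) lies at the very end of the fingers, on their centre line; the grasp point (between the pads) lies 19 mm behind it (ctrl.grip_point_offset is the distance from the TCP to the grasp point, in m); z points along the fingers, y is the line along which they close (so a half turn about z gives the same grasp; the last joint's range is limited). The gripper opens to 85 mm and grips with 20 to 120 N. Pads are 22 mm wide; open, the fingers measure 114 mm over their backs; the gripper's body (76 mm by 85 mm) begins 54 mm behind the grasp point. The pads swing forward as they close: fully open they stand 13 mm farther back than shut.
Start: joints at [0.97, 0.286, 1.577, -0, 1.279, -0.15], TCP at [0.294, 0.608, 0.231] pointing down, gripper open.
Joint ranges: [-2.77, 2.77], [-0.9, 2.22], [0.21, 2.48], [-1.53, 4.67], [0.24, 2.81], [-2.84, 2.84]. Speed limits (rad/s): [2.79, 2.79, 3.14, 3.14, 3.14, 3.14].

## Interface

Orientations are given as a unit quaternion [x, y, z, w].
In Python, from plant import telemetry, vision, ctrl gives the robot as it stands.
- The arm moves only by the tool arm_command, never from a script. Its argument "series" is one flat list of numbers, 7 for each row, row after row: the shift along the tool's x, y, z in cm, then the turn, a rotation vector about the tool's x, y, z in degrees, then the closure, from 0 (fully open) to 1 (shut). A call has 1 to 10 rows; each row is the pose to reach, as a shift and turn from the pose commanded when the call began, along the tool's axes at that moment; what a row does not reach only later rows make up. A row lasts 1/12 s, in which the tool goes at most 41.7 mm and 7.16 degrees, less where a joint would pass 70% of its speed; a pose out of reach is approached as far as the arm can. A call with a gripper value outside its range is refused whole. The fingers move at their own pace and stop on an object; "force" is the grip in N (left out, the last holds). Time passes only in rows, so rows that repeat a pose let the fingers close. It gives the time, the measured TCP pose, the force, the opening and the grip force at its end, in the units of the state.
- telemetry.get_state(): the state, without advancing time (a new reading comes with each control period).
- vision.read_camera(name): name is "scene" or "top"; returns a dict with "color" (420x560x3 uint8, blue, green, red), "K" (3x3 intrinsics, pixels), "rvec" (rotation vector, rad) and "tvec" (3), from world to camera coordinates, as OpenCV has them. Camera axes: x right, y down, z forward; pixel columns grow to the right and rows downward; lengths in m; the calibration is good to about 2 mm. A picture is of the moment at which its call begins. There is no depth.
- ctrl.sign_off(): hands the job in; it is judged then, once.
The state is a dict: "time": time; "qpos": joint angles; "dq": joint speeds; "joint_efforts": joint torques, N m; "eef_pos": TCP position; "tcp_rot": TCP orientation; "contact_force": force on the tool from outside, world axes, zero at the start; "wrist_torque": the same for the moment, N m; "opening": opening from 0.0 (shut) to 1.0 (fully open); "finger_force": force on a finger pad.
Only numpy, scipy, OpenCV 4.12 (cv2) and the standard library are available. Lean on these libraries where they do the work, as an engineer would, in place of code of your own. Each camera call takes 0.05 s, during which the arm holds its last target. There are 200 camera calls.

## Working session

There is one attempt and no reset: what is moved stays moved. The work goes in short steps, Python scripts to look and compute and a tool call to move; the robot and the scene stay as the last step left them, time stands still between calls to the robot, and variables do not carry over. Pictures are saved under pics/ and viewed, at most 10 in all, crops included, and the job is handed in when it is done.

Besides the shell and the picture viewer there is one more tool, called by a JSON object that holds its "fn" and its "kwargs", one argument or row to a line. arm_command: Moves the arm, as the interface text tells. Its arguments: {"type":"object","properties":{"series":{"type":"array","items":{"type":"number"}},"force":{"type":"number"}},"required":["series"]}

```bash
mkdir -p pics
python3 - <<'E'
from plant import telemetry, vision, ctrl
import cv2,pickle,numpy as np
d={}
for n in("scene","top"):
    r=vision.read_camera(n); d[n]=r; cv2.imwrite(f"pics/{n}0.png",r["color"])
    R=cv2.Rodrigues(np.array(r["rvec"]))[0]; print(n,r["K"][0][0],-R.T@np.array(r["tvec"]).ravel())
pickle.dump(d,open("cam.pkl","wb"))
print(telemetry.get_state())
E
```

```text
scene 521.4282861107569 [1.02543327 0.66821118 1.24627591]
top 489.2524162569402 [0.44352694 0.01226247 1.46856267]
{'time': 0.1, 'qpos': array([ 9.69951925e-01,  2.87133584e-01,  1.57808403e+00, -1.85842553e-05,
        1.27860786e+00, -1.50048501e-01]), 'dq': array([ 0.00073647, -0.00272701, -0.00151997, -0.0011935 ,  0.00029101,
        0.00058822]), 'joint_efforts': array([ 1.33419489e-03, -4.07294762e+01, -2.93702978e+01, -1.45634517e-04,
        3.39538608e-03,  2.57322931e-06]), 'eef_pos': array([0.29373823, 0.60704805, 0.2300189 ]), 'tcp_rot': array([ 2.23491507e-01,  9.74705237e-01, -1.04190795e-03, -4.01098693e-04]), 'contact_force': array([-0.63900978,  0.2361735 , -0.37555161]), 'wrist_torque': array([0.06368732, 0.05412047, 0.0274172 ]), 'finger_force': 0.0, 'opening': 0.9992376879892826}
```

View pics/scene0.png

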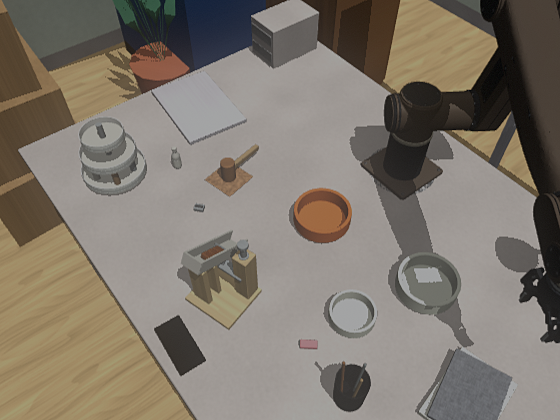

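View pics/top0.png

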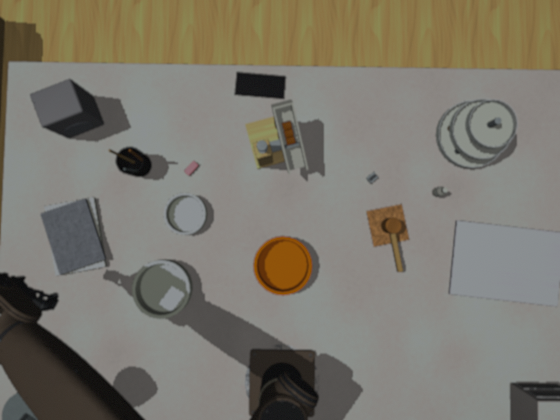

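The dish is at top pixel (187,214), and the larger grey bowl at (163,289) is the look-alike. The mallet head is at (394,228) with its handle running to (401,270). The machine's pin is near (264,147), the chute mouth near (300,172). Next I'll make an enlarged composite.

```bash
cat > h.py <<'E'
import cv2,pickle,numpy as np
def ray(cam,p):
    K=np.array(cam["K"]);R=cv2.Rodrigues(np.array(cam["rvec"]))[0];t=np.array(cam["tvec"]).ravel()
    d=R.T@np.linalg.inv(K)@np.array([p[0],p[1],1.]);return -R.T@t,d/np.linalg.norm(d)
def plane(cam,p,z):
    o,d=ray(cam,p);return o+d*(z-o[2])/d[2]
def tri(a,p,b,q):
    o1,d1=ray(a,p);o2,d2=ray(b,q)
    s=np.linalg.lstsq(np.c_[d1,-d2],o2-o1,rcond=None)[0]
    A,B=o1+s[0]*d1,o2+s[1]*d2;return (A+B)/2,np.linalg.norm(A-B)
def proj(cam,P):
    return cv2.projectPoints(np.array(P,float).reshape(-1,3),np.array(cam["rvec"]),np.array(cam["tvec"]),np.array(cam["K"]),None)[0].reshape(-1,2)
E
python3 - <<'E'
from h import *
d=pickle.load(open("cam.pkl","rb"));T=d["top"];S=d["scene"]
def crop(im,x,y,w,h,f):
    return cv2.resize(im[y:y+h,x:x+w],None,fx=f,fy=f,interpolation=cv2.INTER_CUBIC)
a=crop(T["color"],235,90,80,100,5);b=crop(S["color"],175,220,100,125,4)
c=crop(T["color"],360,195,60,85,0+100/85*0+3);e=crop(T["color"],155,185,70,60,3)
out=np.zeros((500,800,3),np.uint8);out[:,:400]=a[:500];out[:,400:]=b
cv2.imwrite("pics/m.png",out)
# dish: white rim in top
hsv=cv2.cvtColor(T["color"],cv2.COLOR_BGR2HSV)
# pad/mallet masks
m=cv2.inRange(hsv,(3,70,40),(22,255,255));m[:, :350]=0;m[:,430:]=0;m[:190]=0;m[290:]=0
ys,xs=np.nonzero(m);print("mallet px",xs.min(),xs.max(),ys.min(),ys.max(),len(xs))
for p in[(160,214),(187,190)]:print(hsv[p[1],p[0]])
g=cv2.cvtColor(T["color"],cv2.COLOR_BGR2GRAY)
print(g[214,160:216]);print(g[188:242,187]);print(g[228,360:420]);print(hsv[262,390:412])
o=cv2.imread("pics/top0.png")
E
```

```text
mallet px 367 408 205 271 1481
[ 38   7 141]
[ 54   9 144]
[140 140 141 142 143 130  93  61  66  88  98  97  99 107 128 141 144 143
 143 144 144 143 143 143 143 143 144 143 144 143 143 143 143 143 144 144
 144 143 142 144 143 142 142 143 137 111  79  70  76  79  80  79  79  98
 126 137]
[142 142 142 140 137 139 135 111  97 116 137 145 144 143 143 143 143 144
 144 143 144 143 143 144 143 143 143 144 143 144 143 143 144 143 143 143
 143 143 143 143 143 143 136 128 132 135 129 129 135 139 139 138 138 138]
[138 139 137 137 138 138 138 137 131 112  95  93  98 105 108 108 103  95
  93  96  93  75  51  36  37  47  63  73  76  75  75  74  76  77  78  78
  80  82  84  82  75  63  56  54  55  65  90 118 133 137 137 136 136 136
 137 137 136 136 136 136]
[[ 20  11 140]
 [ 20  11 140]
 [ 18   9 141]
 [ 18   9 138]
 [ 24  10 122]
 [ 17  46  99]
 [ 19 113 104]
 [ 20 130 120]
 [ 19 124 128]
 [ 20 126 128]
 [ 19 117 118]
 [ 18  81  95]
 [ 13  28  82]
 [  6  15  84]
 [ 15  10 101]
 [ 23   8 128]
 [ 30   7 140]
 [ 30   9 140]
 [ 18   9 140]
 [ 20  11 140]
 [ 24   9 140]
 [ 20  11 141]]
```

View pics/m.png

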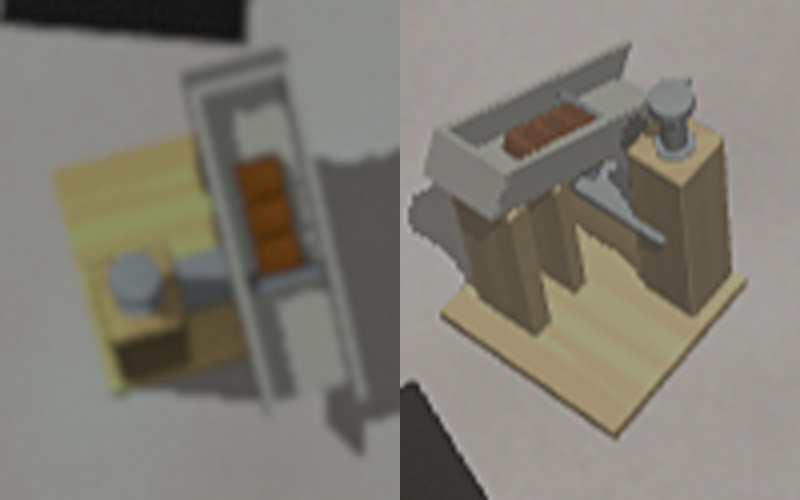

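Pin cap centre is about top (262,145) and scene (243,244). Base corners: top (246,125) and (258.4,168.4); scene (185,299), (229,329) and (261,291).

Run:
```python
from h import *
np.set_printoptions(precision=4,suppress=True)
d=pickle.load(open("cam.pkl","rb"));T=d["top"];S=d["scene"]
print("pin tri",tri(T,(262,145),S,(243,243.75)),plane(T,(262,145),.23),plane(S,(243,243.75),.23))
bl=plane(T,(246,125),.012);fl=plane(T,(258.4,168.4),.012);print("base top BL,FL",bl,fl,np.linalg.norm(bl-fl))
q=[plane(S,p,.012) for p in[(185,298.75),(228.75,329.25),(261.25,290.75)]];print("scene BR,BL,FL",q,np.linalg.norm(q[0]-q[1]),np.linalg.norm(q[1]-q[2]))
v=q[1]-q[2];print("yaw",np.degrees(np.arctan2(v[1],v[0])),np.degrees(np.arctan2(*(bl-fl)[[1,0]])))
v=q[1]-q[0];print("yaw2",np.degrees(np.arctan2(v[1],v[0]))-90)
def crop(im,x,y,w,h,f):return cv2.resize(im[y:y+h,x:x+w],None,fx=f,fy=f,interpolation=cv2.INTER_CUBIC)
out=np.zeros((600,800,3),np.uint8)
out[:300,:400]=crop(T["color"],150,180,80,60,5);out[:300,400:]=crop(S["color"],315,280,80,60,5)
out[300:,:400]=crop(T["color"],350,200,80,60,5);out[300:,400:]=crop(S["color"],195,140,80,60,5)
out=cv2.convertScaleAbs(out,alpha=1.4)
cv2.imwrite("pics/d.png",out)
# mallet handle mid-line, top view
hsv=cv2.cvtColor(T["color"],cv2.COLOR_BGR2HSV)
for y in(248,254,260,266,268,269,270,271,272):
    r=np.nonzero((hsv[y,385:415,1]>60))[0]+385;print(y,(r.min(),r.max()) if len(r) else None)
```

```text
pin tri (array([0.662 , 0.0611, 0.2268]), np.float64(0.0029846016074939873)) [0.6626 0.06   0.23  ] [0.6621 0.064  0.23  ]
base top BL,FL [0.7611 0.1175 0.012 ] [0.6304 0.0779 0.012 ] 0.1365106631275399
scene BR,BL,FL [array([ 0.8084, -0.0157,  0.012 ]), array([0.7666, 0.128 , 0.012 ]), array([0.6344, 0.0894, 0.012 ])] 0.14968577795465793 0.13775317889985814
yaw 16.273232797157497 16.864483702275187
yaw2 16.213379100657704
248 (np.int64(393), np.int64(398))
254 (np.int64(394), np.int64(399))
260 (np.int64(395), np.int64(400))
266 (np.int64(396), np.int64(402))
268 (np.int64(397), np.int64(402))
269 (np.int64(397), np.int64(402))
270 (np.int64(397), np.int64(402))
271 (np.int64(398), np.int64(401))
272 None
```

View pics/d.png

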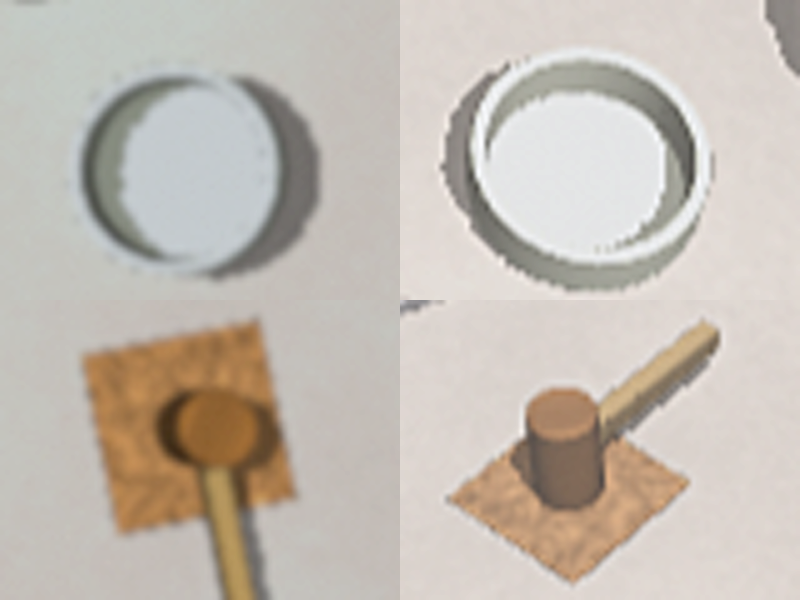

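Run:
```python
from h import *
np.set_printoptions(precision=4,suppress=True)
d=pickle.load(open("cam.pkl","rb"));T=d["top"];S=d["scene"]
print("dish",plane(T,(185.4,214),.042),plane(S,(353.2,311.4),.042),tri(T,(185.4,214),S,(353.2,311.4)))
print("width",np.linalg.norm(plane(T,(164.4,214),.042)-plane(T,(206.6,214),.042)))
print("head",plane(T,(393.2,225.6),.073),plane(S,(227.4,162.4),.073),tri(T,(393.2,225.6),S,(227.4,162.4)))
e=plane(T,(400,271.5),.043);a=plane(T,(396.2,248),.048);b=plane(T,(400,269),.048)
print("handle",a,b,e);v=a-b;print("yaw mallet",np.degrees(np.arctan2(v[1],v[0])))
pc=[plane(T,(x/5+350,(y-300)/5+200),.003) for x,y in[(83,355),(260,320),(298,497),(120,533)]]
print("pad",np.mean(pc,0),pc)
sp=[plane(S,((x-400)/5+195,(y-300)/5+140),.003) for x,y in[(447,499),(573,582),(689,483)]];print("pad S",(sp[0]+sp[2])/2)
w=np.radians(16.4);R=np.array([[np.cos(w),-np.sin(w)],[np.sin(w),np.cos(w)]])
o=np.array([.6623,.062])-R@[-.035,.045];print("machine",o)
for n,p in dict(mouth=(-.1,-.035),dish=(-.135,-.035),BL=(.08,.075),FL=(-.06,.075),BR=(.08,-.075)).items():print(n,o+R@p)
ch=o+R@[-.1,-.007],o+R@[-.1,-.063]
print("mouth px",proj(T,[[*c,.09] for c in ch]),proj(S,[[*c,.09] for c in ch]))
```

```text
dish [0.4896 0.287  0.042 ] [0.4944 0.2961 0.042 ] (array([0.4891, 0.2908, 0.0275]), np.float64(0.002724366652312927))
width 0.12298481420942474
head [ 0.4646 -0.312   0.073 ] [ 0.4674 -0.3066  0.073 ] (array([ 0.4642, -0.3134,  0.0654]), np.float64(0.0012277172691467927))
handle [ 0.4003 -0.3267  0.048 ] [ 0.34   -0.3378  0.048 ] [ 0.3324 -0.3391  0.043 ]
yaw mallet 10.460184535535166
pad [ 0.4666 -0.3129  0.003 ] [array([ 0.5082, -0.2484,  0.003 ]), array([ 0.5308, -0.3545,  0.003 ]), array([ 0.4252, -0.3775,  0.003 ]), array([ 0.4021, -0.2711,  0.003 ])]
pad S [ 0.47   -0.3053  0.003 ]
machine [0.7086 0.0287]
mouth [ 0.6225 -0.0331]
dish [ 0.589 -0.043]
BL [0.7642 0.1232]
FL [0.6298 0.0837]
BR [ 0.8065 -0.0206]
mouth px [[286.8381 170.8721]
 [305.8698 165.6164]] [[245.0348 247.4009]
 [228.7249 237.3995]]
```

```bash
cat > go.py <<'E'
import sys,numpy as np
from scipy.spatial.transform import Rotation as Ro
from plant import telemetry
def down(ydeg,tilt=None):
    a=np.radians(ydeg);y=np.array([np.cos(a),np.sin(a),0]);z=np.array([0,0,-1.]);return Ro.from_matrix(np.c_[np.cross(y,z),y,z])
def go(p,Rt):
    s=telemetry.get_state();R=Ro.from_quat(s["tcp_rot"])
    return np.r_[R.inv().apply(np.array(p)-s["eef_pos"])*100,(R.inv()*Rt).as_rotvec(degrees=True)].round(2)
if __name__=="__main__":
    a=list(map(float,sys.argv[1:]));print(go(a[:3],down(a[3])))
E
python3 go.py .4354 .2736 .12 16.4
```

```text
[-2.728e+01 -2.382e+01  1.105e+01 -1.300e-01  4.000e-02  4.777e+01]
```

{"fn": "arm_command", "kwargs": {
  "series": [-27.3,-23.8,11.0,0,0,47.8,0,-27.3,-23.8,11.0,0,0,47.8,0,-27.3,-23.8,11.0,0,0,47.8,0,-27.3,-23.8,11.0,0,0,47.8,0,-27.3,-23.8,11.0,0,0,47.8,0,-27.3,-23.8,11.0,0,0,47.8,0,-27.3,-23.8,11.0,0,0,47.8,0,-27.3,-23.8,11.0,0,0,47.8,0,-27.3,-23.8,11.0,0,0,47.8,0,-27.3,-23.8,11.0,0,0,47.8,0],
  "force": 60
}}

```text
time: 0.93
eef_pos: [0.4362, 0.269, 0.1184]
tcp_rot: [0.601, 0.799, -0.003, -0.001]
contact_force: [-0.3, -0.0, -0.3]
opening: 1.0
finger_force: 0.0
```

```bash
python3 - <<'E'
from h import *
from plant import vision,telemetry
s=telemetry.get_state();P=s["eef_pos"];print(P,s["tcp_rot"])
o=np.zeros((600,800,3),np.uint8)
for i,(n,c) in enumerate((("top",(190,215)),("scene",(355,305)))):
    r=vision.read_camera(n);im=r["color"].copy();x,y=c[0]-50,c[1]-75
    p=proj(r,P)[0];print(n,p)
    big=cv2.resize(im[y:y+150,x:x+100],None,fx=4,fy=4,interpolation=cv2.INTER_CUBIC)
    q=((p-[x,y]+.5)*4).astype(int);cv2.circle(big,tuple(map(int,q)),4,(0,0,255),-1)
    o[:,i*400:i*400+400]=big
cv2.imwrite("pics/g1.png",o)
E
python3 go.py .4354 .2736 .014 16.4
```

```text
[0.43620437 0.26898474 0.1183949 ] [ 6.01320658e-01  7.99003033e-01 -2.70786358e-03 -5.36084149e-04]
top [186.13077936 232.49959753]
scene [366.31141856 276.5915448 ]
[ 1.000e-01 -1.000e-02  1.063e+01 -1.300e-01 -0.000e+00 -2.500e-01]
```

View pics/g1.png

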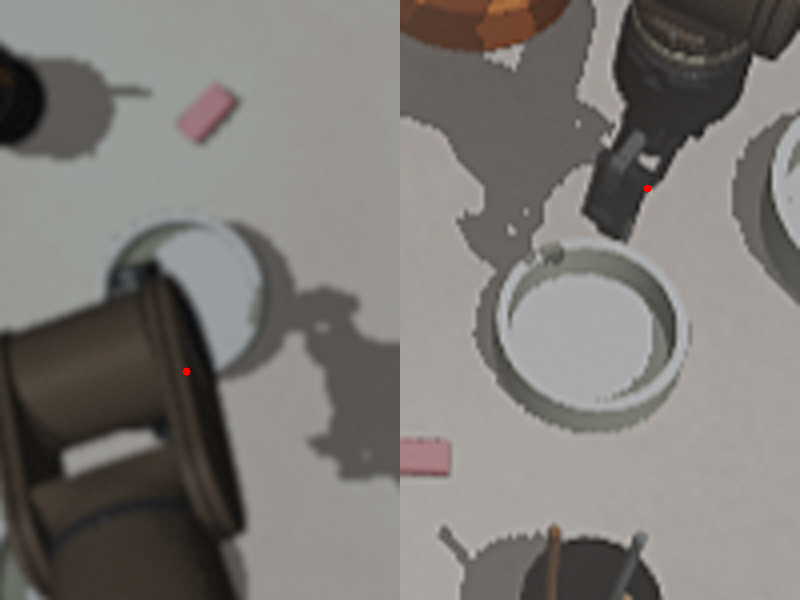

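The open gripper hangs above the dish's front wall, with one finger over the inside of the rim, as intended. I'll go down and pinch.

{"fn": "arm_command", "kwargs": {
  "series": [0.1,0,4,0,0,0,0,0.1,0,8,0,0,0,0,0.1,0,10,0,0,0,0,0.1,0,10.6,0,0,0,0,0.1,0,10.6,0,0,0,0.5,0.1,0,10.6,0,0,0,1,0.1,0,10.6,0,0,0,1,0.1,0,10.6,0,0,0,1,0.1,0,10.6,0,0,0,1,0.1,0,10.6,0,0,0,1],
  "force": 50
}}

```text
time: 1.87
eef_pos: [0.4365, 0.2757, 0.0165]
tcp_rot: [0.599, 0.801, 0.001, 0.0]
contact_force: [-6.0, -2.2, 4.0]
opening: 0.146
finger_force: 4.0
```

{"fn": "arm_command", "kwargs": {
  "series": [0,0,-1,0,0,0,1,0,0,-2,0,0,0,1,0,0,-2.5,0,0,0,1,0,0,-2.5,0,0,0,1,0,0,-2.5,0,0,0,1]
}}

```text
time: 2.28
eef_pos: [0.436, 0.2754, 0.0409]
tcp_rot: [0.599, 0.801, 0.0, 0.0]
contact_force: [0.3, 0.4, -3.2]
opening: 0.104
finger_force: 47.1
```

```bash
python3 - <<'E'
from h import *
from plant import vision,telemetry
s=telemetry.get_state();P=s["eef_pos"];print(P,s["tcp_rot"],s["opening"],s["finger_force"],s["contact_force"])
o=np.zeros((600,800,3),np.uint8)
for i,(n,c) in enumerate((("top",(190,215)),("scene",(355,305)))):
    r=vision.read_camera(n);im=r["color"].copy();x,y=c[0]-50,c[1]-75
    o[:,i*400:i*400+400]=cv2.resize(im[y:y+150,x:x+100],None,fx=4,fy=4,interpolation=cv2.INTER_CUBIC)
cv2.imwrite("pics/g2.png",o)
E
python3 go.py .5335 -.0596 .045 16.4
```

```text
[0.43604615 0.2753969  0.0409002 ] [5.99261733e-01 8.00553025e-01 4.01425245e-04 2.60443508e-04] 0.10425657119222362 47.118142917752266 [ 0.32668458  0.43796133 -3.16556929]
[-3.488e+01 -2.000e-02 -5.000e-01 -5.000e-02  0.000e+00 -4.000e-02]
```

View pics/g2.png

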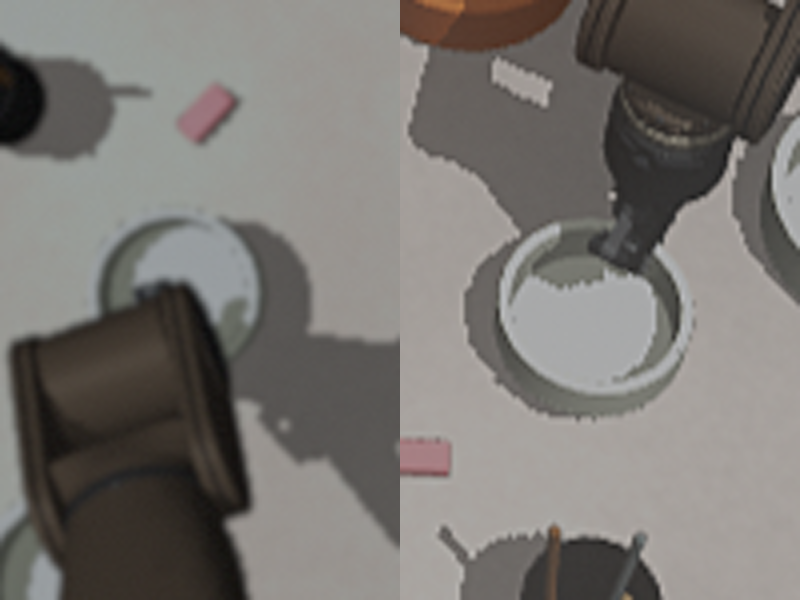

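The dish is gripped and off the desk; the force reading matches its weight. The move to the chute runs purely along tool −x, parallel to the machine's front.

{"fn": "arm_command", "kwargs": {
  "series": [-2,0,-0.5,0,0,0,1,-6,0,-0.5,0,0,0,1,-10,0,-0.5,0,0,0,1,-14,0,-0.5,0,0,0,1,-18,0,-0.5,0,0,0,1,-22,0,-0.5,0,0,0,1,-26,0,-0.5,0,0,0,1,-30,0,-0.5,0,0,0,1,-33,0,-0.5,0,0,0,1,-34.9,0,-0.5,0,0,0,1]
}}

```text
time: 3.22
eef_pos: [0.5349, -0.0629, 0.0451]
tcp_rot: [0.6, 0.8, -0.0, 0.001]
contact_force: [0.5, 0.4, -2.9]
opening: 0.11
finger_force: 47.4
```

{"fn": "arm_command", "kwargs": {
  "series": [0,0,0,0,0,0,1,0,0,1,0,0,0,1]
}}

```text
time: 3.38
eef_pos: [0.5358, -0.061, 0.0365]
tcp_rot: [0.6, 0.8, 0.001, 0.002]
contact_force: [0.8, 0.8, -2.9]
opening: 0.108
finger_force: 48.8
```

```bash
python3 - <<'E'
from h import *
from plant import vision,telemetry
s=telemetry.get_state();P=s["eef_pos"];print(P,s["tcp_rot"],s["opening"],s["finger_force"],s["contact_force"])
o=np.zeros((600,800,3),np.uint8)
for i,(n,c) in enumerate((("top",(290,165)),("scene",(240,245)))):
    r=vision.read_camera(n);im=r["color"].copy();x,y=c[0]-50,c[1]-75
    o[:,i*400:i*400+400]=cv2.resize(im[y:y+150,x:x+100],None,fx=4,fy=4,interpolation=cv2.INTER_CUBIC)
cv2.imwrite("pics/g3.png",o)
E
python3 go.py .5335 -.0596 .016 16.4
```

```text
[ 0.53580988 -0.06101885  0.03649299] [6.00131190e-01 7.99899524e-01 6.46470325e-04 1.69938980e-03] 0.10792192312630419 48.77406153827906 [ 0.82959639  0.8170797  -2.87552331]
[-0.17  0.13  1.68 -0.26 -0.18 -0.01]
```

View pics/g3.png

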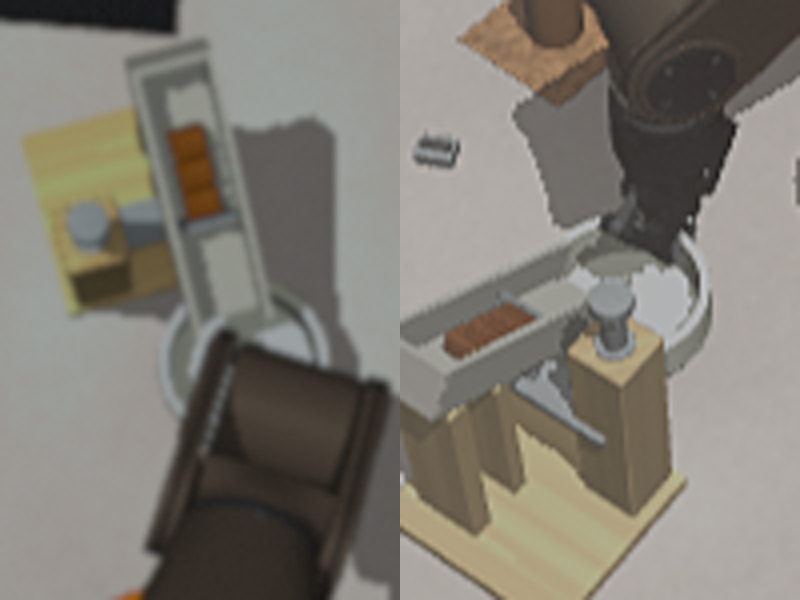

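The dish is centred on the chute axis with its back rim under the mouth. I'll lower, release and rise.

{"fn": "arm_command", "kwargs": {
  "series": [-0.1,0.1,1.2,0,0,0,1,-0.1,0.1,1.8,0,0,0,1,-0.1,0.1,2.0,0,0,0,1,-0.1,0.1,2.0,0,0,0,1,-0.1,0.1,2.0,0,0,0,0.5,-0.1,0.1,2.0,0,0,0,0.3,-0.1,0.1,2.0,0,0,0,0.3,-0.1,0.1,2.0,0,0,0,0.3]
}}

```text
time: 4.15
eef_pos: [0.5357, -0.0599, 0.0152]
tcp_rot: [0.599, 0.801, 0.0, 0.0]
contact_force: [0.3, -0.6, 0.5]
opening: 0.67
finger_force: 0.0
```

{"fn": "arm_command", "kwargs": {
  "series": [0,0,-3,0,0,0,0.3,0,0,-7,0,0,0,0.3,0,0,-11,0,0,0,0.2,0,0,-15,0,0,0,0,0,0,-18,0,0,0,0,0,0,-18,0,0,0,0,0,0,-18,0,0,0,0]
}}

```text
time: 4.73
eef_pos: [0.537, -0.0605, 0.1981]
tcp_rot: [0.599, 0.801, 0.001, 0.003]
contact_force: [-0.6, 0.5, -1.7]
opening: 1.001
finger_force: 0.0
```

```bash
python3 go.py .4163 -.319 .13 -79.5
```

```text
[-21.37 -18.9    6.78   0.37  -0.1   95.88]
```

{"fn": "arm_command", "kwargs": {
  "series": [-21.4,-18.9,6.8,0,0,95.9,0,-21.4,-18.9,6.8,0,0,95.9,0,-21.4,-18.9,6.8,0,0,95.9,0,-21.4,-18.9,6.8,0,0,95.9,0,-21.4,-18.9,6.8,0,0,95.9,0,-21.4,-18.9,6.8,0,0,95.9,0,-21.4,-18.9,6.8,0,0,95.9,0,-21.4,-18.9,6.8,0,0,95.9,0,-21.4,-18.9,6.8,0,0,95.9,0,-21.4,-18.9,6.8,0,0,95.9,0]
}}

```text
time: 5.57
eef_pos: [0.4125, -0.3185, 0.1242]
tcp_rot: [0.956, 0.294, -0.001, -0.002]
contact_force: [-0.2, -0.1, -0.1]
opening: 0.998
finger_force: 0.0
```

```bash
python3 go.py .4163 -.319 .13 -79.5
```

```text
[ 0.28  0.25 -0.58 -0.3   0.09 23.75]
```

{"fn": "arm_command", "kwargs": {
  "series": [0,0,-0.2,0,0,23.8,0,0,0,-0.2,0,0,23.8,0,0,0,-0.2,0,0,23.8,0,0,0,-0.2,0,0,23.8,0,0,0,-0.2,0,0,23.8,0]
}}

```text
time: 5.98
eef_pos: [0.4133, -0.3176, 0.1268]
tcp_rot: [0.995, 0.095, -0.001, -0.002]
contact_force: [-0.4, -0.1, -0.3]
opening: 0.999
finger_force: 0.0
```

```bash
python3 - <<'E'
from h import *
from plant import vision,telemetry
s=telemetry.get_state();P=s["eef_pos"];print(P,s["tcp_rot"],s["opening"])
o=np.zeros((600,800,3),np.uint8)
w=np.radians(10.5);u=np.array([np.cos(w),np.sin(w),0]);H=np.array([.4655,-.310,0])
for i,(n,c) in enumerate((("top",(394,240)),("scene",(240,165)))):
    r=vision.read_camera(n);im=r["color"].copy();x,y=c[0]-50,c[1]-75
    big=cv2.resize(im[y:y+150,x:x+100],None,fx=4,fy=4,interpolation=cv2.INTER_CUBIC)
    for Q,cl in((P,(0,0,255)),(H+[0,0,.073],(0,255,0)),(H-u*.05+[0,0,.048],(255,0,0)),(H-u*.137+[0,0,.048],(255,0,0))):
        q=((proj(r,Q)[0]-[x,y]+.5)*4);cv2.circle(big,tuple(map(int,q)),3,cl,-1)
    o[:,i*400:i*400+400]=big
cv2.imwrite("pics/g4.png",o)
E
python3 go.py .4163 -.319 .019 -79.5
```

```text
[ 0.41334884 -0.317593    0.12681662] [ 0.99546875  0.09506454 -0.00125333 -0.00177205] 0.9991667730268651
[ 0.26  0.2  10.84 -0.17  0.1   0.53]
```

View pics/g4.png

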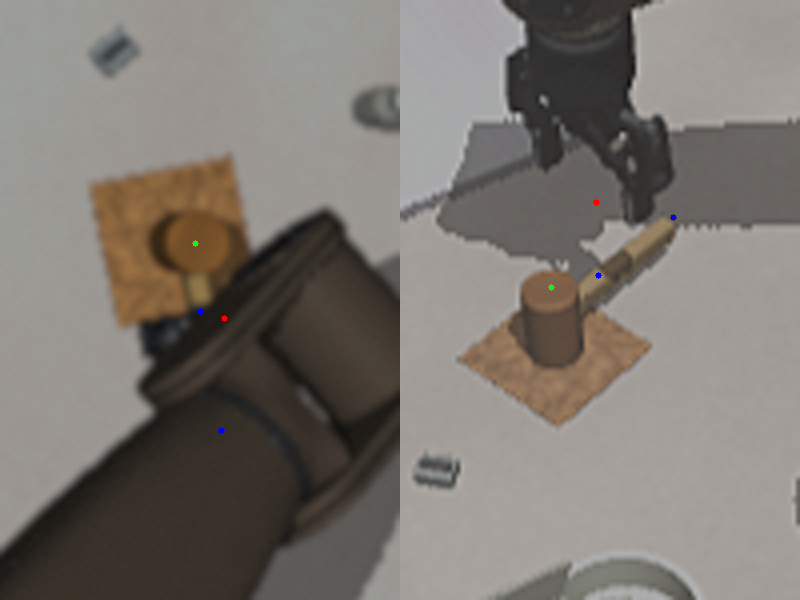

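The model points fall on the mallet head and handle to within about 2 mm, and the fingers straddle the handle. I'll go down and grip.

{"fn": "arm_command", "kwargs": {
  "series": [0.2,0.2,4,0,0,0.5,0,0.2,0.2,8,0,0,0.5,0,0.2,0.2,10.3,0,0,0.5,0,0.2,0.2,10.8,0,0,0.5,0.2,0.2,0.2,10.8,0,0,0.5,0.5,0.2,0.2,10.8,0,0,0.5,1,0.2,0.2,10.8,0,0,0.5,1,0.2,0.2,10.8,0,0,0.5,1,0.2,0.2,10.8,0,0,0.5,1,0.2,0.2,10.8,0,0,0.5,1],
  "force": 115
}}

```text
time: 6.92
eef_pos: [0.4178, -0.3213, 0.0236]
tcp_rot: [0.996, 0.091, 0.001, 0.001]
contact_force: [-1.7, 2.0, 5.4]
opening: 0.164
finger_force: 111.9
```

```bash
python3 -c "
from plant import telemetry as t
s=t.get_state();print({k:s[k] for k in('eef_pos','tcp_rot','opening','finger_force','contact_force')})"; python3 go.py .6230 .0547 .30 -79.5
```

```text
{'eef_pos': array([ 0.41782468, -0.32130763,  0.02355775]), 'tcp_rot': array([0.995841  , 0.09109446, 0.00105916, 0.00117446]), 'opening': 0.16371111506564065, 'finger_force': 111.89278364181519, 'contact_force': array([-1.74529754,  1.99861404,  5.35956622])}
[ 27.05 -33.18 -27.68   0.15  -0.11  -0.05]
```

{"fn": "arm_command", "kwargs": {
  "series": [0,0,-2,0,0,0,1,0,0,-6,0,0,0,1,0,0,-10,0,0,0,1,0,0,-14,0,0,0,1,0,0,-18,0,0,0,1,0,0,-22,0,0,0,1,0,0,-26,0,0,0,1,0,0,-28,0,0,0,1,0,0,-28,0,0,0,1,0,0,-28,0,0,0,1]
}}

```text
time: 7.75
eef_pos: [0.4168, -0.3205, 0.3025]
tcp_rot: [0.996, 0.091, 0.001, 0.001]
contact_force: [-0.7, 0.4, -1.7]
opening: 0.158
finger_force: 112.4
```

```bash
python3 go.py .6230 .0547 .30 -79.5
```

```text
[ 27.09 -33.15   0.2    0.15  -0.07  -0.04]
```

{"fn": "arm_command", "kwargs": {
  "series": [1,-1.2,0.1,0,0,0,1,3.5,-4.3,0.1,0,0,0,1,6,-7.4,0.1,0,0,0,1,8.5,-10.4,0.1,0,0,0,1,11,-13.5,0.1,0,0,0,1,13.5,-16.5,0.1,0,0,0,1,16,-19.6,0.1,0,0,0,1,18.5,-22.7,0.1,0,0,0,1,21,-25.7,0.1,0,0,0,1,23.5,-28.8,0.1,0,0,0,1]
}}

```text
time: 8.58
eef_pos: [0.5946, 0.0076, 0.2961]
tcp_rot: [0.996, 0.091, -0.003, -0.001]
contact_force: [1.2, -1.7, -1.2]
opening: 0.163
finger_force: 112.4
```

{"fn": "arm_command", "kwargs": {
  "series": [2.4,-3,0.1,0,0,0,1,3.6,-4.4,0.1,0,0,0,1,3.6,-4.4,0.1,0,0,0,1,3.6,-4.4,0.1,0,0,0,1]
}}

```text
time: 8.92
eef_pos: [0.6217, 0.0563, 0.2952]
tcp_rot: [0.996, 0.092, -0.004, -0.0]
contact_force: [0.6, 0.2, -2.3]
opening: 0.167
finger_force: 112.4
```

```bash
python3 - <<'E'
from h import *
from plant import vision,telemetry
s=telemetry.get_state();P=s["eef_pos"];print(P,s["tcp_rot"],s["opening"],s["contact_force"])
o=np.zeros((600,800,3),np.uint8)
for i,(n,c) in enumerate((("top",(265,150)),("scene",(240,240)))):
    r=vision.read_camera(n);im=r["color"].copy();x,y=c[0]-50,c[1]-75
    big=cv2.resize(im[y:y+150,x:x+100],None,fx=4,fy=4,interpolation=cv2.INTER_CUBIC)
    q=((proj(r,[.6623,.062,.23])[0]-[x,y]+.5)*4);cv2.circle(big,tuple(map(int,q)),3,(0,255,0),-1)
    o[:,i*400:i*400+400]=big
cv2.imwrite("pics/g5.png",o)
E
python3 go.py .6230 .0547 .30 -79.5
```

```text
[0.62167297 0.05633319 0.29516739] [ 9.95732240e-01  9.22223155e-02 -3.50339652e-03 -2.76528935e-04] 0.16655060745602063 [ 0.63810998  0.22272948 -2.30100731]
[ 0.12  0.02 -0.32 -0.03  0.26 -0.07]
```

View pics/g5.png

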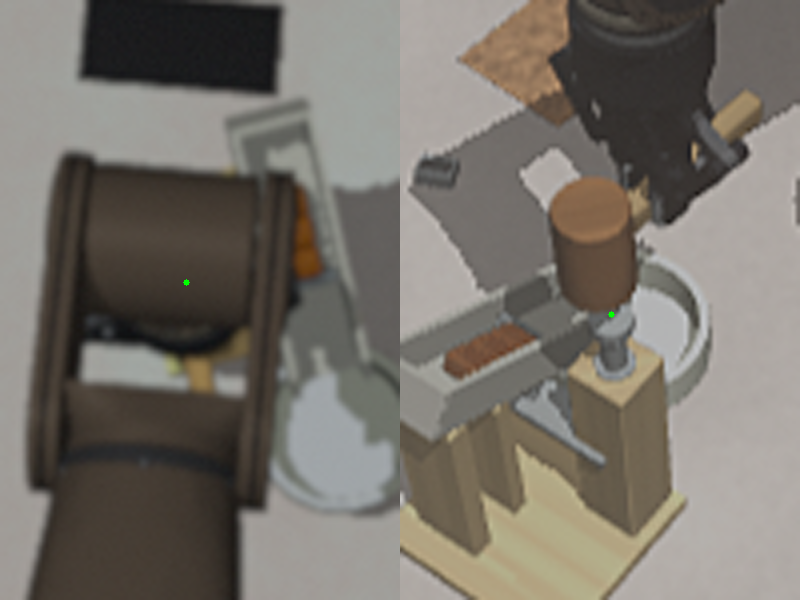

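The head is centred over the pin cap. First blow at moderate speed.

{"fn": "arm_command", "kwargs": {
  "series": [0,0,1.8,0,0,0,1,0,0,4.3,0,0,0,1,0,0,6.7,0,0,0,1,0,0,3.5,0,0,0,1,0,0,0,0,0,0,1,0,0,0,0,0,0,1]
}}

```text
time: 9.52
eef_pos: [0.6253, 0.0535, 0.3069]
tcp_rot: [0.996, 0.09, 0.006, 0.001]
contact_force: [0.9, -0.4, 0.4]
opening: 0.164
finger_force: 112.7
```

```bash
cat > look.py <<'E'
import sys
from h import *
from plant import vision,telemetry
s=telemetry.get_state();P=s["eef_pos"];print(P,s["tcp_rot"],s["opening"],s["contact_force"])
r=vision.read_camera("scene");x,y=180,190
b=cv2.resize(r["color"][y:y+120,x:x+160],None,fx=5,fy=5,interpolation=cv2.INTER_CUBIC)
for z,cl in((.23,(0,255,0)),(.206,(0,0,255))):
    q=((proj(r,[.6623,.060,z])[0]-[x,y]+.5)*5);cv2.circle(b,tuple(map(int,q)),3,cl,-1)
cv2.imwrite(sys.argv[1],b)
E
python3 look.py pics/b1.png
```

```text
[0.62527717 0.05348669 0.30692255] [0.99592661 0.08996925 0.00587277 0.00111321] 0.1644296153426956 [ 0.89184148 -0.42549538  0.41363002]
```

View pics/b1.png

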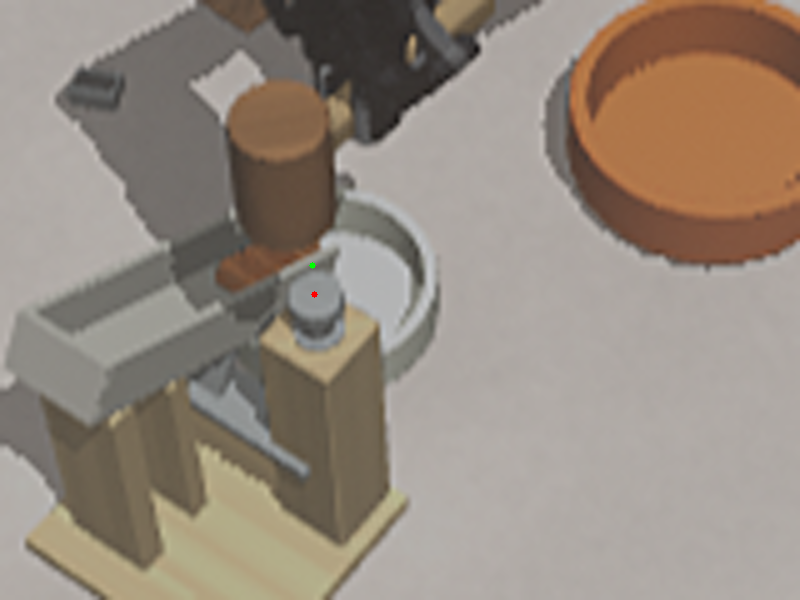

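The blow drove the pin most or all of the way and the sweets are already sliding past the gate. I've used up my picture views, so from here I'll measure numerically. First I'll wait for the sweets to settle.

{"fn": "arm_command", "kwargs": {
  "series": [0,0,0,0,0,0,1,0,0,0,0,0,0,1,0,0,0,0,0,0,1,0,0,0,0,0,0,1,0,0,0,0,0,0,1,0,0,0,0,0,0,1,0,0,0,0,0,0,1,0,0,0,0,0,0,1,0,0,0,0,0,0,1,0,0,0,0,0,0,1]
}}

```text
time: 10.4
eef_pos: [0.623, 0.0554, 0.2994]
tcp_rot: [0.996, 0.091, 0.0, 0.0]
contact_force: [-0.1, 0.2, -1.6]
opening: 0.161
finger_force: 112.6
```

```bash
cat > chk.py <<'E'
from h import *
from plant import vision,telemetry
np.set_printoptions(precision=4,suppress=True)
d=pickle.load(open("cam.pkl","rb"))
S0=d["scene"]["color"];r=vision.read_camera("scene");S=r["color"];t=vision.read_camera("top");T=t["color"]
# cap template from first scene image (upper part), subpixel via upsampling
u=lambda im:cv2.resize(im,None,fx=8,fy=8,interpolation=cv2.INTER_CUBIC)
tm=u(S0[238:252,235:252]);se=u(S[234:262,230:257])
m=cv2.matchTemplate(se,tm,cv2.TM_CCOEFF_NORMED);_,v,_,l=cv2.minMaxLoc(m)
print("cap shift px",l[0]/8+230-235,l[1]/8+234-238,"score",v)
a=proj(r,[[.6623,.062,.23],[.6623,.062,.206]]);print("full travel px",a[1]-a[0])
# sweets: saturated orange-brown near machine/dish
for n,im,c in(("scene",S,r),("top",T,t)):
    h=cv2.cvtColor(im,cv2.COLOR_BGR2HSV);k=cv2.inRange(h,(3,130,40),(17,255,255))
    if n=="scene":k[:, :185]=0;k[:,285:]=0;k[:205]=0;k[320:]=0
    else:k[:,240:241]=0;k[:, :240]=0;k[:,330:]=0;k[:90]=0;k[232:]=0
    N,L,st,ce=cv2.connectedComponentsWithStats(k)
    for i in range(1,N):
        if st[i,4]>8:print(n,st[i],ce[i],"at z=.02:",plane(c,ce[i],.02)[:2])
E
python3 chk.py; python3 go.py .6230 .0547 .30 -79.5
```

```text
cap shift px 0.25 4.75 score 0.5500510931015015
full travel px [0.5461 5.6921]
top [294 169   6   4  18] [296.5    170.6667] at z=.02: [ 0.6244 -0.0359]
top [296 176   7   7  36] [298.9167 179.0556] at z=.02: [ 0.5994 -0.0434]
top [300 192   7   6  31] [302.6452 194.7419] at z=.02: [ 0.5528 -0.0551]
[-0.02  0.06 -0.06  0.   -0.01 -0.04]
```

Run:
```python
from h import *
from plant import vision
d=pickle.load(open("cam.pkl","rb"))
S0=d["scene"]["color"];r=vision.read_camera("scene");S=r["color"]
g0=cv2.cvtColor(S0,cv2.COLOR_BGR2GRAY);g=cv2.cvtColor(S,cv2.COLOR_BGR2GRAY)
for c in(241,243,245):print(c,list(map(int,g0[236:266,c])),list(map(int,g[236:266,c])),sep="\n")
h=cv2.cvtColor(S,cv2.COLOR_BGR2HSV);k=cv2.inRange(h,(0,90,30),(16,255,255));k[:, :190]=0;k[:,282:]=0;k[:205]=0;k[290:]=0
N,L,st,ce=cv2.connectedComponentsWithStats(k)
for i in range(1,N):
    if st[i,4]>6:print(st[i],ce[i],plane(r,ce[i],.02)[:2],plane(r,ce[i],.1)[:2])
```

```text
241
[156, 156, 157, 149, 134, 130, 131, 133, 135, 134, 134, 138, 129, 101, 89, 79, 72, 77, 74, 71, 72, 102, 130, 120, 131, 150, 150, 139, 102, 73]
[81, 81, 80, 79, 76, 82, 125, 126, 96, 126, 148, 147, 150, 149, 148, 150, 152, 124, 86, 81, 66, 111, 147, 135, 147, 167, 167, 155, 114, 81]
243
[156, 156, 158, 146, 131, 132, 132, 132, 133, 135, 136, 137, 131, 105, 90, 79, 79, 90, 88, 88, 84, 89, 123, 120, 132, 150, 147, 146, 142, 112]
[81, 80, 80, 76, 75, 120, 125, 105, 136, 152, 147, 147, 147, 148, 150, 150, 153, 130, 94, 88, 88, 100, 139, 135, 146, 166, 163, 161, 159, 127]
245
[156, 157, 158, 146, 134, 135, 134, 134, 133, 134, 137, 135, 107, 82, 76, 78, 83, 85, 86, 84, 80, 117, 138, 122, 133, 149, 143, 143, 146, 143]
[77, 74, 71, 71, 117, 124, 107, 102, 122, 143, 148, 147, 147, 147, 150, 154, 149, 121, 94, 75, 73, 132, 155, 137, 149, 165, 159, 159, 164, 161]
[227 209  21  33 468] [238.46794872 223.14316239] [ 0.55494798 -0.12875852] [ 0.58564158 -0.07676567]
[250 236  10   9  58] [253.94827586 239.81034483] [ 0.55433896 -0.05273946] [ 0.58507229 -0.00570596]
```

About 5 mm of pin travel remains, so a second blow goes a little deeper.

{"fn": "arm_command", "kwargs": {
  "series": [0,0,2.2,0,0,0,1,0,0,4.8,0,0,0,1,0,0,7.3,0,0,0,1,0,0,3.8,0,0,0,1,0,0,0,0,0,0,1,0,0,0,0,0,0,1,0,0,0,0,0,0,1]
}}

```text
time: 11.13
eef_pos: [0.6248, 0.0552, 0.3037]
tcp_rot: [0.996, 0.091, 0.004, 0.001]
contact_force: [0.1, -0.6, -3.2]
opening: 0.162
finger_force: 115.3
```

```bash
cat > pin.py <<'E'
from h import *
from plant import vision
d=pickle.load(open("cam.pkl","rb"))
r=vision.read_camera("scene")
def edge(im,c):
    g=cv2.cvtColor(im,cv2.COLOR_BGR2GRAY)[:,c].astype(float)
    y=245+np.argmin(g[247:257]-g[245:255])+1   # steepest drop
    hi,lo=g[y-4:y-1].mean(),g[y+2]; m=(hi+lo)/2
    k=next(i for i in range(y-3,y+4) if g[i]<m); return k-1+(g[k-1]-m)/(g[k-1]-g[k])
for c in(240,241,242,243,244):print(c,round(edge(d["scene"]["color"],c),2),round(edge(r["color"],c),2))
E
python3 pin.py; python3 go.py .6230 .0547 .30 -79.5
```

```text
240 248.34 253.9
241 248.78 254.27
242 248.88 254.51
243 248.9 254.35
244 248.33 254.43
[-0.07  0.05  0.08  0.04 -0.17 -0.05]
```

The cap edge has dropped about 5.6 px of an expected 5.7, so the pin is fully down. Now I'll return the mallet.

{"fn": "arm_command", "kwargs": {
  "series": [-1,1.2,0,0,0,0,1,-3.5,4.3,0,0,0,0,1,-6,7.4,0,0,0,0,1,-8.5,10.4,0,0,0,0,1,-11,13.5,0,0,0,0,1,-13.5,16.5,0,0,0,0,1,-16,19.6,0,0,0,0,1,-18.5,22.7,0,0,0,0,1,-21,25.7,0,0,0,0,1,-23.5,28.8,0,0,0,0,1]
}}

```text
time: 12.02
eef_pos: [0.4415, -0.2716, 0.2972]
tcp_rot: [0.996, 0.091, -0.001, -0.001]
contact_force: [1.0, 0.6, -2.3]
opening: 0.166
finger_force: 115.2
```

{"fn": "arm_command", "kwargs": {
  "series": [-2.4,3,0,0,0,0,1,-3.5,4.3,0,0,0,0,1,-3.5,4.3,0,0,0,0,1,-3.5,4.3,0,0,0,0,1,-3.5,4.3,0,0,0,0,1]
}}

```text
time: 12.43
eef_pos: [0.4171, -0.3184, 0.298]
tcp_rot: [0.996, 0.091, -0.001, -0.001]
contact_force: [-0.2, -0.1, -2.1]
opening: 0.16
finger_force: 115.2
```

```bash
python3 chk.py; python3 pin.py; python3 go.py .4178 -.3213 .05 -79.5
```

```text
cap shift px 0.5 5.5 score 0.5487769246101379
full travel px [0.5461 5.6921]
top [294 169   6   4  17] [296.4118 170.7647] at z=.02: [ 0.6241 -0.0357]
top [296 176   7   7  36] [298.9167 179.0556] at z=.02: [ 0.5994 -0.0434]
top [300 192   7   6  31] [302.6452 194.7419] at z=.02: [ 0.5528 -0.0551]
240 248.34 253.88
241 248.78 254.25
242 248.88 254.52
243 248.9 254.3
244 248.33 254.38
[-7.000e-02  3.400e-01  2.489e+01 -4.000e-02  2.000e-02  6.000e-02]
```

{"fn": "arm_command", "kwargs": {
  "series": [0,0.2,3,0,0,0,1,0,0.3,7,0,0,0,1,0,0.3,11,0,0,0,1,0,0.3,15,0,0,0,1,0,0.3,19,0,0,0,1,0,0.3,22,0,0,0,1,0,0.3,24,0,0,0,1,0,0.3,24.9,0,0,0,1,0,0.3,24.9,0,0,0,1,0,0.3,24.9,0,0,0,1]
}}

```text
time: 13.42
eef_pos: [0.4189, -0.3222, 0.0511]
tcp_rot: [0.996, 0.092, 0.0, 0.0]
contact_force: [0.2, -0.1, -2.1]
opening: 0.163
finger_force: 115.3
```

```bash
python3 - <<'E'
from h import *
from plant import vision
np.set_printoptions(precision=4,suppress=True)
r=vision.read_camera("scene");h=cv2.cvtColor(r["color"],cv2.COLOR_BGR2HSV)
k=cv2.inRange(h,(0,90,30),(16,255,255));k[:, :190]=0;k[:,282:]=0;k[:205]=0;k[290:]=0
N,L,st,ce=cv2.connectedComponentsWithStats(k)
for i in range(1,N):
    if st[i,4]>6:print(st[i],ce[i],plane(r,ce[i],.02)[:2])
print("expected px if z=.015 / lip z=.1", proj(r,[[.624,-.036,.015],[.599,-.043,.015],[.553,-.055,.015],[.622,-.033,.1]]))
# mallet head in scene: vertical sides lean check
k=cv2.inRange(h,(0,60,20),(20,255,140));k[:150]=0*k[:150]
E
python3 go.py .4178 -.3213 .0236 -79.5
```

```text
[250 236   9   9  55] [253.8909 239.9091] [ 0.5547 -0.0526]
expected px if z=.015 / lip z=.1 [[237.4848 257.1992]
 [243.3023 250.9976]
 [253.9244 240.0651]
 [236.7714 240.1576]]
[-0.14 -0.2   2.85  0.16 -0.1   0.  ]
```

All the evidence puts the three sweets in the dish: one shows in both views, and none is left in the chute. Now I'll set the mallet down.

{"fn": "arm_command", "kwargs": {
  "series": [-0.1,-0.2,1.5,0,0,0,1,-0.1,-0.2,2.3,0,0,0,1,-0.1,-0.2,2.6,0,0,0,1,-0.1,-0.2,2.7,0,0,0,1,-0.1,-0.2,2.7,0,0,0,1,-0.1,-0.2,2.7,0,0,0,1]
}}

```text
time: 13.97
eef_pos: [0.4172, -0.3208, 0.0241]
tcp_rot: [0.996, 0.091, 0.0, 0.001]
contact_force: [0.0, -0.0, -2.6]
opening: 0.161
finger_force: 115.2
```

```bash
python3 -c "
from plant import telemetry as t
s=t.get_state();print(s['eef_pos'],s['contact_force'],s['wrist_torque'])"
```

```text
[ 0.4171732  -0.320835    0.02409496] [ 0.0368807  -0.03809745 -2.59034402] [-0.12514804  0.05229229  0.01692572]
```

Not touching yet; I'll ease down 1 to 2 mm more.

{"fn": "arm_command", "kwargs": {
  "series": [0,0,0.1,0,0,0,1,0,0,0.15,0,0,0,1,0,0,0.15,0,0,0,1]
}}

```text
time: 14.22
eef_pos: [0.4168, -0.3205, 0.022]
tcp_rot: [0.996, 0.091, 0.0, 0.0]
contact_force: [0.1, -0.5, -2.5]
opening: 0.161
finger_force: 115.3
```

{"fn": "arm_command", "kwargs": {
  "series": [0,0,0.1,0,0,0,1,0,0,0.15,0,0,0,1,0,0,0.15,0,0,0,1]
}}

```text
time: 14.47
eef_pos: [0.4168, -0.3207, 0.0218]
tcp_rot: [0.996, 0.091, -0.0, -0.0]
contact_force: [-3.5, 2.3, 6.4]
opening: 0.159
finger_force: 116.6
```

Run:
```python
from h import *
from plant import vision
r=vision.read_camera("scene");d=pickle.load(open("cam.pkl","rb"))
for im in(d["scene"]["color"],r["color"]):
    h=cv2.cvtColor(im,cv2.COLOR_BGR2HSV);k=cv2.inRange(h,(0,60,20),(30,255,255));k[:, :195]=0;k[:,240:]=0;k[:145]=0;k[200:]=0
    for y in(160,164,168,172,176,180):
        x=np.nonzero(k[y])[0];print(y,x.min() if len(x) else None,list(map(int,cv2.cvtColor(im,cv2.COLOR_BGR2GRAY)[y,214:240])))
```

```text
160 221 [153, 151, 151, 150, 151, 155, 139, 106, 99, 101, 101, 103, 102, 102, 102, 102, 102, 100, 98, 110, 130, 125, 129, 129, 131, 129]
164 221 [152, 152, 151, 152, 154, 163, 82, 94, 100, 99, 100, 100, 99, 99, 99, 99, 99, 102, 104, 99, 68, 120, 85, 84, 84, 84]
168 219 [153, 154, 158, 145, 112, 79, 65, 61, 65, 68, 71, 80, 81, 82, 77, 76, 75, 77, 78, 75, 70, 79, 71, 101, 97, 126]
172 214 [119, 119, 122, 79, 76, 79, 82, 64, 65, 70, 75, 75, 77, 77, 78, 78, 79, 78, 78, 76, 71, 75, 118, 119, 113, 109]
176 209 [120, 121, 116, 115, 118, 102, 79, 69, 62, 67, 71, 75, 77, 78, 77, 79, 79, 78, 78, 76, 71, 58, 125, 127, 119, 112]
180 206 [109, 112, 113, 110, 110, 112, 119, 126, 121, 77, 65, 68, 72, 73, 74, 75, 76, 73, 71, 80, 108, 123, 116, 111, 117, 127]
160 221 [163, 164, 139, 138, 142, 101, 88, 104, 104, 103, 103, 102, 104, 103, 103, 103, 103, 101, 103, 105, 87, 118, 90, 75, 60, 59]
164 221 [158, 158, 157, 157, 160, 168, 85, 80, 103, 103, 103, 101, 101, 102, 103, 104, 106, 109, 108, 92, 59, 116, 101, 89, 75, 87]
168 219 [160, 160, 164, 150, 115, 81, 66, 61, 66, 71, 75, 76, 76, 77, 78, 77, 77, 78, 78, 75, 67, 73, 73, 78, 77, 78]
172 214 [124, 122, 125, 108, 81, 79, 80, 63, 66, 71, 75, 77, 79, 80, 79, 80, 79, 79, 79, 75, 65, 81, 122, 123, 119, 112]
176 209 [126, 126, 121, 120, 123, 104, 82, 63, 64, 70, 73, 78, 79, 80, 79, 82, 80, 79, 77, 73, 64, 84, 128, 131, 122, 116]
180 206 [112, 116, 118, 114, 114, 116, 123, 131, 112, 71, 68, 72, 74, 76, 77, 76, 74, 75, 70, 102, 126, 126, 119, 114, 122, 132]
```

It has touched down at the original spot, to within about half a pixel. I'll ease the grip, open and rise.

{"fn": "arm_command", "kwargs": {
  "series": [0,0,0,0,0,0,1,0,0,0,0,0,0,1,0,0,0,0,0,0,0.8,0,0,0,0,0,0,0.6,0,0,0,0,0,0,0.3,0,0,0,0,0,0,0,0,0,0,0,0,0,0,0,0,0,0,0,0,0,0,0,0,0,0,0],
  "force": 20
}}

```text
invalid input at $.series: expected a multiple of 7 numbers
```

{"fn": "arm_command", "kwargs": {
  "series": [0,0,-2,0,0,0,0,0,0,-5,0,0,0,0,0,0,-9,0,0,0,0,0,0,-13,0,0,0,0,0,0,-17,0,0,0,0,0,0,-21,0,0,0,0,0,0,-21,0,0,0,0,0,0,-21,0,0,0,0]
}}

```text
time: 15.18
eef_pos: [0.4184, -0.322, 0.235]
tcp_rot: [0.996, 0.091, 0.003, 0.004]
contact_force: [-0.3, 1.0, -0.4]
opening: 0.999
finger_force: 0.0
```

```bash
python3 - <<'E'
from h import *
from plant import vision
r=vision.read_camera("scene");t=vision.read_camera("top");d=pickle.load(open("cam.pkl","rb"))
for n,im in(("before",d["scene"]["color"]),("after",r["color"])):
    g=cv2.cvtColor(im,cv2.COLOR_BGR2GRAY);print(n,*[list(map(int,g[y,214:240])) for y in(164,172,180)],sep="\n")
# change mask over mallet & bystanders, scene view, gain-corrected
a=d["scene"]["color"].astype(float);b=r["color"].astype(float)
for nm,(x0,y0,x1,y1) in dict(mallet=(200,140,262,198),cup=(330,358,375,412),eraser=(296,336,322,352),sharp=(190,200,208,214),glue=(168,145,184,170)).items():
    A=a[y0:y1,x0:x1];B=b[y0:y1,x0:x1];D=np.abs(A*np.median(B/np.maximum(A,1))-B).max(2);print(nm,"frac changed>40:",round((D>40).mean(),3))
E
python3 pin.py
```

```text
before
[152, 152, 151, 152, 154, 163, 82, 94, 100, 99, 100, 100, 99, 99, 99, 99, 99, 102, 104, 99, 68, 120, 85, 84, 84, 84]
[119, 119, 122, 79, 76, 79, 82, 64, 65, 70, 75, 75, 77, 77, 78, 78, 79, 78, 78, 76, 71, 75, 118, 119, 113, 109]
[109, 112, 113, 110, 110, 112, 119, 126, 121, 77, 65, 68, 72, 73, 74, 75, 76, 73, 71, 80, 108, 123, 116, 111, 117, 127]
after
[156, 157, 156, 155, 156, 157, 162, 139, 91, 99, 102, 101, 100, 101, 99, 101, 102, 100, 101, 101, 104, 92, 91, 120, 99, 86]
[123, 121, 121, 120, 122, 79, 80, 81, 72, 62, 67, 72, 75, 78, 78, 79, 79, 79, 78, 78, 79, 74, 65, 95, 119, 113]
[112, 115, 117, 114, 113, 115, 123, 126, 127, 130, 103, 71, 68, 71, 75, 76, 78, 78, 78, 75, 72, 84, 108, 117, 122, 130]
mallet frac changed>40: 0.1
cup frac changed>40: 0.0
eraser frac changed>40: 0.0
sharp frac changed>40: 0.0
glue frac changed>40: 0.0
240 248.34 253.88
241 248.78 254.26
242 248.88 254.49
243 248.9 254.34
244 248.33 254.37
```

I miscounted that list, so the release call was refused and the fingers opened while rising. The mallet appears to be standing upright, shifted by a few mm. I'll clear the arm and verify.

{"fn": "arm_command", "kwargs": {
  "series": [0,-4,-2,0,0,0,0,0,-8,-5,0,0,0,0,0,-12,-5,0,0,0,0,0,-16,-5,0,0,0,0,0,-20,-5,0,0,0,0,0,-24,-5,0,0,0,0,0,-28,-5,0,0,0,0,0,-32,-5,0,0,0,0,0,-34,-5,0,0,0,0,0,-34,-5,0,0,0,0]
}}

```text
time: 16.17
eef_pos: [0.3535, 0.0173, 0.2784]
tcp_rot: [0.996, 0.094, -0.001, -0.001]
contact_force: [-0.1, -0.6, 0.2]
opening: 0.998
finger_force: 0.0
```

```bash
cat > fin.py <<'E'
from h import *
from plant import vision
np.set_printoptions(precision=4,suppress=True)
t=vision.read_camera("top");s=vision.read_camera("scene");d=pickle.load(open("cam.pkl","rb"))
for n,im in(("before",d["top"]["color"]),("after",t["color"])):
    h=cv2.cvtColor(im,cv2.COLOR_BGR2HSV);m=((h[...,1]>60)).astype(np.uint8)
    for y in(248,254,260,266,270,271,272,273):
        x=np.nonzero(m[y,380:420])[0]+380;print(n,y,(x.min(),x.max()) if len(x) else None,end=" ")
    g=cv2.cvtColor(im,cv2.COLOR_BGR2GRAY);print();print("row226",list(map(int,g[226,378:412])));print("col393",list(map(int,g[208:244,393])))
for n,im in(("before",d["scene"]["color"]),("after",s["color"])):
    g=cv2.cvtColor(im,cv2.COLOR_BGR2GRAY)
    for c in(225,228,231):print(n,c,list(map(int,g[150:190,c])))
E
python3 fin.py
```

```text
before 248 (np.int64(393), np.int64(398)) before 254 (np.int64(394), np.int64(399)) before 260 (np.int64(395), np.int64(400)) before 266 (np.int64(396), np.int64(402)) before 270 (np.int64(397), np.int64(402)) before 271 (np.int64(398), np.int64(401)) before 272 None before 273 None 
row226 [92, 92, 83, 61, 41, 36, 41, 57, 75, 81, 77, 76, 75, 75, 76, 77, 77, 78, 78, 81, 81, 83, 79, 67, 56, 54, 53, 65, 97, 127, 138, 138, 136, 136]
col393 [82, 80, 81, 87, 90, 94, 96, 99, 99, 85, 76, 74, 75, 75, 74, 75, 76, 76, 77, 76, 77, 78, 78, 78, 77, 86, 98, 108, 109, 109, 108, 107, 106, 105, 103, 100]
after 248 (np.int64(391), np.int64(397)) after 254 (np.int64(393), np.int64(398)) after 260 (np.int64(394), np.int64(399)) after 266 (np.int64(395), np.int64(400)) after 270 (np.int64(396), np.int64(401)) after 271 (np.int64(396), np.int64(401)) after 272 (np.int64(397), np.int64(400)) after 273 None 
row226 [92, 74, 53, 40, 41, 54, 74, 85, 83, 79, 79, 78, 78, 77, 78, 79, 80, 80, 83, 85, 84, 76, 63, 57, 57, 59, 72, 94, 116, 135, 142, 142, 141, 141]
col393 [85, 84, 86, 89, 93, 97, 99, 104, 104, 98, 90
[... 580 characters left out ...]
02, 109, 98, 78, 77, 78, 80, 79, 78, 79, 80, 79, 78, 78, 78, 76, 73, 84, 104, 112, 114, 118, 120, 115, 109, 106]
after 225 [157, 157, 158, 159, 158, 160, 160, 164, 141, 108, 107, 107, 106, 105, 105, 105, 109, 93, 72, 74, 75, 75, 75, 75, 73, 72, 72, 70, 70, 66, 74, 101, 117, 122, 122, 124, 126, 119, 121, 124]
after 228 [157, 159, 158, 158, 158, 159, 163, 145, 115, 108, 108, 106, 105, 104, 105, 105, 112, 111, 92, 78, 79, 80, 80, 80, 80, 80, 81, 80, 80, 77, 76, 72, 94, 118, 125, 129, 131, 130, 124, 122]
after 231 [156, 156, 158, 159, 161, 162, 165, 144, 110, 106, 107, 107, 104, 103, 104, 106, 117, 97, 74, 81, 83, 83, 81, 82, 83, 82, 83, 82, 82, 83, 80, 76, 89, 111, 122, 123, 124, 121, 114, 112]
```

The mallet stands upright on its pad, shifted about 4 mm with the same yaw. One last check of the sweets and dish, then I'll hand in.

```bash
python3 chk.py
python3 - <<'E'
from h import *
from plant import vision
t=vision.read_camera("top")["color"];g=cv2.cvtColor(t,cv2.COLOR_BGR2GRAY)
print(list(map(int,g[186,272:328])));print(list(map(int,g[170:212,308])))
E
```

```text
cap shift px 0.5 5.5 score 0.5493583679199219
full travel px [0.5461 5.6921]
top [294 169   6   4  17] [296.4118 170.7647] at z=.02: [ 0.6241 -0.0357]
top [296 176   7   7  35] [298.8286 179.0857] at z=.02: [ 0.5993 -0.0432]
top [300 192   7   6  31] [302.6452 194.7419] at z=.02: [ 0.5528 -0.0551]
[142, 143, 142, 142, 141, 141, 137, 137, 143, 137, 116, 103, 102, 103, 116, 138, 148, 149, 149, 148, 148, 148, 149, 148, 149, 149, 149, 149, 149, 149, 149, 149, 149, 149, 148, 148, 148, 148, 148, 149, 149, 149, 149, 142, 124, 118, 137, 140, 117, 93, 85, 84, 85, 103, 133, 146]
[107, 102, 104, 117, 135, 146, 149, 148, 148, 148, 148, 149, 149, 149, 148, 148, 148, 148, 149, 149, 147, 140, 126, 113, 102, 96, 99, 116, 135, 142, 128, 102, 84, 95, 124, 141, 144, 143, 143, 143, 143, 144]
```

```bash
python3 -c "
from plant import ctrl
print(ctrl.sign_off())"
```

```text
the job is handed in; nothing more can be done
None
```

I handed in the job: the pin was knocked down with two mallet blows, all three sweets read as in the dish under the chute mouth (one is partly hidden by the chute), and the mallet stands upright on its cork pad about 4 mm from where it began, because a refused release command made the fingers open while the arm was rising.

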